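# Put four bisque pieces on their own kiln setters

### The arm

A 6-joint arm with a two-finger parallel gripper is mounted at the origin on a cart in front of the work surface, level with it; the furniture and walls round the work are solid. World frame = base frame: x ahead of the robot, y to its left, z up, the work surface at z = 0. Lengths are in mm, angles in rad, forces in N, time in s.
With the tool pointing down it reaches from about 350 to 875 mm from the base axis. Payload 4.2 kg.
Tool frame: the origin (TCP) lies midway between the tips of the shut fingers; the grasp point (between the pads) lies 19 mm behind it; z points along the fingers, y is the line along which they close (so a half turn about z gives the same grasp; the last joint's range is limited). The gripper opens to 85 mm and grips with 20 to 120 N. Pads are 22 mm wide; open, the fingers measure 114 mm over their backs; the gripper's body (76 mm by 85 mm) begins 54 mm behind the grasp point. The pads swing forward as they close: fully open they stand 13 mm farther back than shut.
Start: joints at [0.259, 0.385, 0.008, 0, -1.194, -0.259], TCP at [624.979, 0.025, 231.312] pointing down, gripper open.
Joint ranges: [-3.14, 3.14], [-1.21, 2.06], [-1.07, 1.41], [-3.16, 2.05], [-2.99, -0.16], [-3.1, 3.1]. Speed limits (rad/s): [2.79, 2.79, 3.14, 3.14, 3.14, 3.14].

### API

Orientations are given as a unit quaternion [x, y, z, w].
In Python, from bench import * gives the robot as it stands.
- The arm moves only by the tool drive_tool, never from a script. Its argument "plan" is a list that holds one entry, the list of rows, each a list of 5 numbers: the closure, from -1 (fully open) to 1 (shut), then the shift along the world's x, y, z in mm, then the turn about the world's z in degrees. A call has 1 to 20 rows; each row shifts and turns the commanded pose from where the row before left it; what a row does not reach is not made up. A row lasts 1/12 s, in which the tool goes at most 41.7 mm and 7.16 degrees, less where a joint would pass 70% of its speed; a pose out of reach is approached as far as the arm can. A call is refused whole if a number of a shift passes 41.7 or a number of a turn 7.16, either way. A call with a gripper value outside its range is refused whole. The fingers move at their own pace and stop on an object; the grip force is fixed at half the most. Time passes only in rows, so rows that do not move let the fingers close. It gives the time, the measured TCP pose, the force, the opening and the grip force at its end, in the units of the state.
- read_state(): the state, without advancing time (a new reading comes with each control period).
- get_image(name): name is "scene" or "side" or "wrist"; returns (picture, depth): 480x640x3 uint8, red, green, blue; 480x640 float32, mm along the optical axis (not along the pixel's ray), 0 where there is no reading.
- camera_model(name): a dict with "fx", "fy", "cx", "cy" (pixels), "distortion" ([k1, k2, p1, p2, k3] as OpenCV has them; the pictures are not rectified), "R" (3x3) and "t" (3): a world point X has camera coordinates R X + t; the wrist camera has in their place "mount" (4x4, takes a point from camera to tool coordinates, whose origin is the TCP and whose axes are the flange's). Camera axes: x right, y down, z forward; pixel columns grow to the right and rows downward; lengths in mm; the calibration is good to about 2 mm. A picture is of the moment at which its call begins: read the wrist's pose just before it. camera_model takes no time and is no camera call.
- job_done(): hands the job in; it is judged then, once.
The state is a dict: "clock": time; "joints": joint angles; "joint_vel": joint speeds; "joint_efforts": joint torques, N m; "position": TCP position; "ee_rot": TCP orientation; "contact_force": force on the tool from outside, world axes, zero at the start; "wrist_torque": the same for the moment, N m; "gripper_width": finger opening in mm; "grasp_force": force on a finger pad.
Only numpy, scipy, OpenCV 4.12 (cv2) and the standard library are available. Lean on these libraries where they do the work, as an engineer would, in place of code of your own. Each camera call takes 0.05 s, during which the arm holds its last target. There are 200 camera calls.

### The job

The four unpainted bisque pieces stand on the wrong kiln setters. Rearrange them so that the lidded jar stands on the round setter, the little house on the square one, the mug on the oblong one and the rabbit on the three-cornered one, each upright in the middle of its setter (for the mug, the middle of cup and handle together); which way they face does not matter. The pale wooden board is free for parking a piece on the way; keep the pieces upright all the time.

Things in the scene. Friction and masses are not known exactly. Their poses are not given: they have to be found in the camera images.
- jar: White bisque jar with fixed lid and small knob: round, 57 mm across, 70 mm high with the knob, about 0.1 kg; widest around 20 to 40 mm up. Solid. Origin: centre of its underside, z up. Starts upright on a wrong setter.
- house: White bisque house: body 46 x 46 mm, above it from 40 mm up a gable roof whose eaves stand out 4 mm in the house's x; ridge along its y, 66 mm high; chimney to 73 mm; 0.1 kg. The gable ends (faces across the house's y, 46 mm apart) are flat and upright up to the roof: grip there. Origin: centre of its underside, z up. Starts on a wrong setter.
- mug: White bisque mug: round cup 52 mm across with a handle, 74 mm long over both (its y), 62 mm high, 0.15 kg; grip the cup across the handle direction. Its handle points to -y. Origin: underside, middle of that 74 mm length; the cup's axis is at y = +11 mm, z up. Starts upright on a wrong setter.
- rabbit: White bisque rabbit, sitting, with two long upright ears: 36 (x) x 38 (y) mm, 79 mm high to the ear tips, 0.05 kg; its body is widest (36 mm) 25 mm up: grip it there along its x. Origin: centre of its underside, z up. Starts upright on a wrong setter.
- round_setter: Round terracotta kiln setter, 90 mm across, 12 mm high, fixed to the table. Origin: centre of its underside, z up; its flat top is 12 mm above the origin. Place of the jar.
- square_setter: Square terracotta kiln setter, 78 x 78 mm, 12 mm high, fixed to the table. Origin: centre of its underside, z up; its flat top is 12 mm above the origin. Place of the house.
- long_setter: Oblong terracotta kiln setter, 68 mm (its x) by 108 mm (its y), 12 mm high, fixed to the table. Origin: centre of its underside, z up; its flat top is 12 mm above the origin. Place of the mug.
- triangle_setter: Three-cornered terracotta kiln setter, corners 66 mm from its centre, 12 mm high, fixed to the table. Origin: centre of its underside, z up; its flat top is 12 mm above the origin. Place of the rabbit.
- spare_board: Pale wooden board, 100 x 100 mm, 12 mm high, fixed to the table. Origin: centre of its underside, z up; its flat top is 12 mm above the origin. Empty at the start: a free spot for parking one piece.

How it is judged:
By the outcome, as a careful person would: the job done as asked, in the order asked, and still so for the second after the job is handed in, with the robot touching nothing.
It also fails if it takes over 134 s, if anything falls off the work surface, if the arm or the gripper's body presses on something with over 40 N, if the wrist force passes 120 N, or if a joint passes its speed limit or range.

## Working session

There is one attempt and no reset: what is moved stays moved. The work goes in short steps, Python scripts to look and compute and a tool call to move; the robot and the scene stay as the last step left them, time stands still between calls to the robot, and variables do not carry over. Pictures are saved under pics/ and viewed, at most 14 in all, crops included, and the job is handed in when it is done.

Besides the shell and the picture viewer there is one more tool, called as a command line: name --argument value ..., lists and objects as JSON in quotes. drive_tool: Moves the arm, as the interface text tells. Its arguments: {"type":"object","properties":{"plan":{"type":"array"}},"required":["plan"]}

```bash
mkdir -p pics; ls; python3 - <<'E'
from bench import *
import cv2,numpy as np
s=read_state();print(s)
for n in ("scene","side"):
    im,d=get_image(n);cv2.imwrite(f"pics/{n}0.png",im[:,:,::-1]);np.savez(f"pics/{n}0.npz",im=im,d=d)
    print(n,camera_model(n))
im,d=get_image("wrist");cv2.imwrite("pics/wrist0.png",im[:,:,::-1]);np.savez("pics/wrist0.npz",im=im,d=d);print(camera_model("wrist"))
E
```

```text
pics
{'clock': 0.0, 'joints': array([ 2.58590623e-01,  3.85564435e-01,  6.60866564e-03, -5.22320564e-04,
       -1.19400624e+00, -2.58614901e-01]), 'joint_vel': array([ 0.00102963, -0.00017229,  0.00213098,  0.0001722 , -0.00095002,
       -0.00160035]), 'joint_efforts': array([-9.55001960e-04, -3.92286408e+01,  1.88399577e+01,  4.18616563e+00,
       -4.72148502e-03,  8.27910434e-07]), 'position': array([6.24403495e+02, 1.65522555e-02, 2.30206660e+02]), 'ee_rot': array([-0.70702963,  0.70718306,  0.00075424, -0.00081399]), 'contact_force': array([-0.50967863, -0.1033974 , -0.12997183]), 'wrist_torque': array([ 0.02155055, -0.00310343,  0.02033716]), 'grasp_force': 0.0, 'gripper_width': 85.37947730768647}
scene {'fx': 571.7914014165552, 'fy': 571.7914014165552, 'cx': 318.6487492678078, 'cy': 245.02984197122274, 'distortion': array([-0.07392996,  0.        ,  0.        ,  0.        ,  0.        ]), 'R': array([[ 0.8387374 , -0.54433157, -0.01492347],
       [-0.27652716, -0.40215983, -0.87281166],
       [ 0.46909732,  0.73618653, -0.48782896]]), 't': array([-338.6579846 ,  205.899356
[... 264 characters left out ...]
1],
       [-0.15663025,  0.35517283, -0.92158517],
       [ 0.42396626, -0.81857933, -0.38753128]]), 't': array([476.01806758,  83.05019765, 949.90483235])}
{'fx': 355.83620216410736, 'fy': 355.83620216410736, 'cx': 316.0468558513748, 'cy': 242.37560271753395, 'distortion': array([-0.00209148,  0.        ,  0.        ,  0.        ,  0.        ]), 'mount': array([[-9.42164421e-04, -9.48767261e-01, -3.15974360e-01,
         8.11276636e+01],
       [ 9.99999542e-01, -8.41045572e-04, -4.56389832e-04,
         4.98345824e-01],
       [ 1.67258895e-04, -3.15974645e-01,  9.48767619e-01,
        -1.43170110e+02],
       [ 0.00000000e+00,  0.00000000e+00,  0.00000000e+00,
         1.00000000e+00]])}
```

View pics/scene0.png

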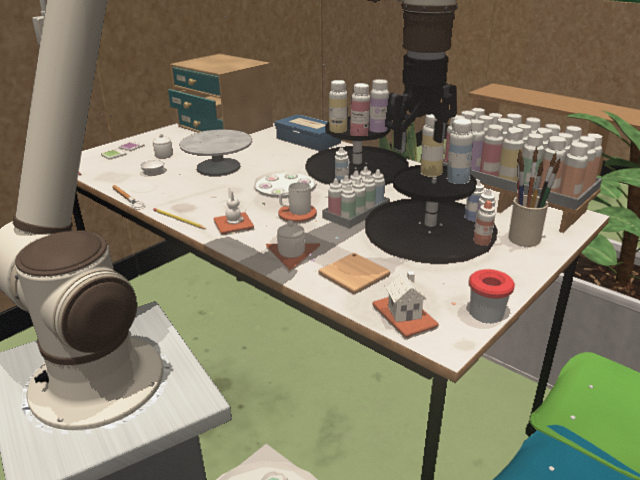

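View pics/side0.png

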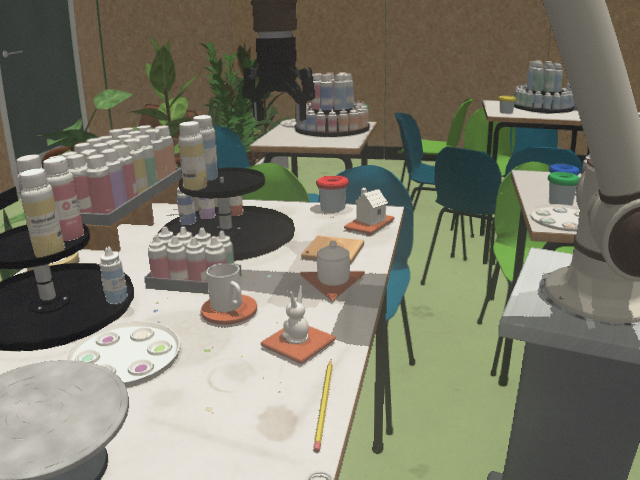

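View pics/wrist0.png

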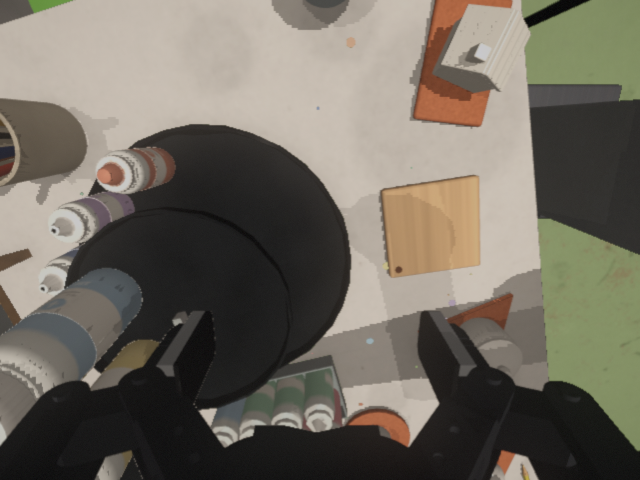

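The views show the jar on the triangle, the rabbit on the square, the mug on the round setter and the house on the oblong one. The board, at scene (354,272), is free. The bottle rack stands next to the mug.

```bash
cat > h.py <<'E'
import numpy as np,cv2
from bench import *
from scipy.spatial.transform import Rotation as Rn
def pts(n,z,tcp=None):
    "cloud: world points (HxWx3) from depth"
    im,d=z["im"],z["d"].astype(float);m=camera_model(n)
    K=np.array([[m["fx"],0,m["cx"]],[0,m["fy"],m["cy"]],[0,0,1]])
    v,u=np.mgrid[:480,:640]
    xy=cv2.undistortPoints(np.stack([u,v],-1).reshape(-1,1,2).astype(np.float64),K,m["distortion"]).reshape(480,640,2)
    c=np.dstack([xy*d[...,None],d])
    if n=="wrist":
        M=m["mount"];c=c@M[:3,:3].T+M[:3,3]
        P=c@Rn.from_quat(tcp[1]).as_matrix().T+tcp[0]
    else: P=(c-m["t"])@m["R"]
    P[d<=0]=np.nan
    return im,P
def orange(im):
    h=cv2.cvtColor(im,cv2.COLOR_RGB2HSV);return (h[...,0]<14)&(h[...,1]>130)&(h[...,2]>60)
E
python3 - <<'E'
from h import *
for n in("scene","side"):
    im,P=pts(n,np.load(f"pics/{n}0.npz"))
    m=orange(im).astype(np.uint8)
    k,l,st,c=cv2.connectedComponentsWithStats(m)
    for i in range(1,k):
        if st[i,4]<120: continue
        q=P[l==i];q=q[np.isfinite(q).all(1)]
        if len(q)<50: continue
        md=np.median(q,0)
        if not(250<md[0]<900 and abs(md[2])<60):continue
        zz=np.percentile(q[:,2],[5,50,95])
        t=q[(abs(q[:,2]-12)<4)]
        if len(t)<20: print(n,c[i],md);continue
        h=t[:,:2].astype(np.float32)
        print(n,c[i].round(),st[i,4],"med",md.round(),"z",zz.round(1),"rect",np.round(cv2.minAreaRect(h)[0],1),np.round(cv2.minAreaRect(h)[1:][0],1),round(cv2.minAreaRect(h)[2],1),"circ",cv2.minEnclosingCircle(h),"tri",cv2.minEnclosingTriangle(h[:,None])[1].reshape(-1,2).round().tolist())
E
```

```text
scene [296. 214.] 241 med [528. 293.  11.] z [ 9.1 11.3 13.2] rect [538.4 301.5] [68.1 86.1] 49.2 circ ((543.442138671875, 307.65325927734375), 44.63566207885742) tri [[509.0, 372.0], [613.0, 282.0], [496.0, 253.0]]
scene [232. 224.] 363 med [385. 332.  11.] z [ 8.9 11.2 13.4] rect [397.3 348.1] [81.9 74.3] 78.6 circ ((395.5784912109375, 347.0641784667969), 51.65099334716797) tri [[347.0, 316.0], [389.0, 451.0], [490.0, 288.0]]
scene [406. 320.] 702 med [ 474. -169.   12.] z [ 9.8 12.3 14.1] rect [ 488.3 -139.4] [106.4  65. ] 84.0 circ ((488.8705139160156, -138.7925567626953), 60.11604309082031) tri [[449.0, -192.0], [469.0, -30.0], [535.0, -194.0]]
side [368. 225.] 203 med [476. -99.  12.] z [10.9 12.5 14. ] rect [ 489.5 -132.9] [104.9  66.9] 83.0 circ ((491.19268798828125, -133.48443603515625), 57.737510681152344) tri [[448.0, -201.0], [462.0, -78.0], [545.0, -86.0]]
side [234. 311.] 462 med [524. 322.  13.] z [12.  13.4 14.7] rect [532.2 320.7] [86.  59.3] 63.7 circ ((541.9555053710938, 315.6409606933594), 43.3579216003418) tri [[485.0, 347.0], [587.0, 364.0], [526.0, 240.0]]
side [300. 343.] 835 med [381. 367.  13.] z [12.  13.4 14.6] rect [396.6 351.1] [74.4 74.6] 78.4 circ ((396.2245178222656, 351.09002685546875), 50.0962028503418) tri [[343.0, 275.0], [368.0, 395.0], [471.0, 372.0]]
```

drive_tool --plan '[[[-1, -25, 0, 5, 0], [-1, -25, 0, 5, 0], [-1, -25, 0, 5, 0], [-1, -25, 0, 5, 0], [-1, -25, 20, 5, 0], [-1, -20, 20, 5, 0], [-1, 0, 30, 5, 0], [-1, 0, 30, 5, 0], [-1, 0, 30, 5, 0], [-1, 0, 30, 5, 0], [-1, 0, 30, 5, 0], [-1, 0, 30, 5, 0], [-1, 0, 30, 0, 0], [-1, 0, 0, 0, 0], [-1, 0, 0, 0, 0]]]'

```text
clock: 1.4
position: [479.5, 251.1, 290.5]
ee_rot: [0.708, -0.706, -0.0, 0.001]
contact_force: [0.4, -0.5, 0.1]
gripper_width: 85.3
grasp_force: 0.0
```

```bash
python3 - <<'E'
from h import *
s=read_state();print(s["clock"],s["position"],s["ee_rot"])
im,d=get_image("wrist");cv2.imwrite("pics/wrist1.png",im[:,:,::-1]);np.savez("pics/wrist1.npz",im=im,d=d,p=s["position"],q=s["ee_rot"])
E
```

```text
1.4 [479.54336059 251.09266561 290.47838242] [ 7.07872089e-01 -7.06340133e-01 -1.47804297e-04  8.36476139e-04]
```

View pics/wrist1.png

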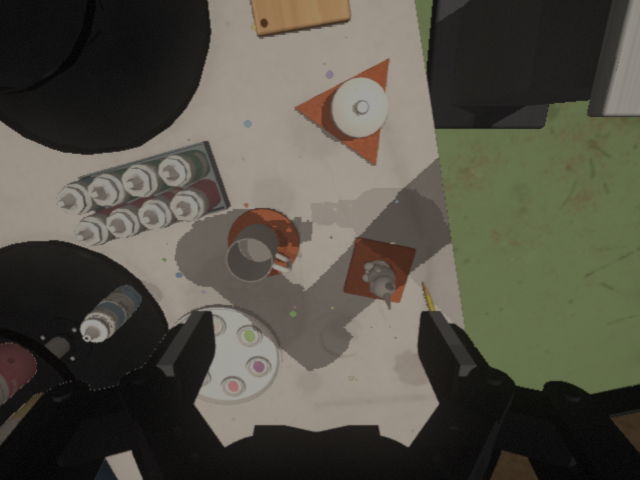

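The wrist view shows the jar at (360,107) on the triangle. The mug is at (252,252) with its handle to the right at (283,262), on the round setter. The rabbit is at (379,280) on the square. The rack at (205,180) lies next to the round setter.

```bash
cat > meas.py <<'E'
from h import *
z0=np.load("pics/wrist0.npz");z1=np.load("pics/wrist1.npz")
q0=np.array([-0.70702963,0.70718306,0.00075424,-0.00081399]);p0=np.array([624.4,0,230.2])
C=[("w0",)+pts("wrist",z0,(p0,q0)),("w1",)+pts("wrist",z1,(z1["p"],z1["q"]))]+[(n,)+pts(n,np.load(f"pics/{n}0.npz")) for n in("scene","side")]
S=dict(tri=(400,190),rnd=(535,310),sq=(396,350),lng=(489,-136),board=(500,0))
def near(P,c,r):
    with np.errstate(invalid="ignore"): return np.hypot(P[...,0]-c[0],P[...,1]-c[1])<r
def hsv(im): return cv2.cvtColor(im,cv2.COLOR_RGB2HSV).astype(int)
def omask(im):
    h=hsv(im);return ((h[...,0]<14)|(h[...,0]>175))&(h[...,1]>115)&(h[...,2]>30)
E
python3 - <<'E'
from meas import *
for k,c in S.items():
    for n,im,P in C:
        h=hsv(im);m=near(P,c,80)&(abs(P[...,2]-12)<5)
        m&= (h[...,0]>8)&(h[...,0]<25)&(h[...,1]>70) if k=="board" else omask(im)
        m=cv2.morphologyEx(m.astype(np.uint8),cv2.MORPH_OPEN,np.ones((2,2)))>0
        t=P[m]
        if len(t)<60: continue
        g=t[:,:2].astype(np.float32);r=cv2.minAreaRect(g)
        print(k,n,len(t),"z%.1f"%np.median(t[:,2]),"rect",np.round([*r[0],*r[1],r[2]],1),"circ",np.round(np.hstack(cv2.minEnclosingCircle(g)),1),"tri",cv2.minEnclosingTriangle(g[:,None])[1].reshape(-1,2).round().tolist() if k=="tri" else "")
print("pieces")
for k,c in S.items():
    for n,im,P in C:
        h=hsv(im);m=near(P,c,75)&(P[...,2]>20)&(P[...,2]<100)&(h[...,1]<90)
        t=P[m]
        if len(t)<60: continue
        g=t[:,:2].astype(np.float32);r=cv2.minAreaRect(g)
        print(k,n,len(t),"zmax%.1f"%np.percentile(t[:,2],99),"rect",np.round([*r[0],*r[1],r[2]],1),"circ",np.round(np.hstack(cv2.minEnclosingCircle(g)),1))
E
```

```text
tri w0 607 znan rect [424.3 127.3  38.8  63.5  79.1] circ [425.7 132.8  34.2] tri [[393.0, 104.0], [395.0, 153.0], [459.0, 140.0]]
tri w1 1361 znan rect [416.8 155.4  89.1  81.4  55.2] circ [421.7 162.3  54.5] tri [[398.0, 104.0], [409.0, 215.0], [476.0, 169.0]]
tri scene 146 z11.5 rect [425.4 156.2 104.4  42.   85.7] circ [408.2 157.5  52.2] tri [[400.0, 102.0], [411.0, 239.0], [445.0, 121.0]]
rnd w0 1015 znan rect [581.7 170.6  71.2 368.6  17.9] circ [551.3 160.7 184.3] tri 
rnd w1 1604 znan rect [542.4 311.   65.   87.   45.8] circ [542.8 314.8  47. ] tri 
rnd scene 286 z11.0 rect [542.7 297.6  73.   88.1  64.3] circ [549.8 303.2  49.1] tri 
rnd side 610 znan rect [534.1 318.5  91.2  65.6  52. ] circ [540.1 313.9  45.8] tri 
sq w0 211 znan rect [362.  358.7  22.   56.1  34.8] circ [365.4 361.1  28.8] tri 
sq w1 2236 znan rect [395.4 352.7  82.8  78.5  76.3] circ [397.5 351.7  53.7] tri 
sq scene 386 znan rect [399.3 342.1  74.8  80.   77.7] circ [400.8 342.8  53.2] tri 
sq side 1009 znan rect [392.8 346.1  85.9  73.9  76.4] circ [393.7 348.6  52.4] tri 
lng w0 4573 znan rect [ 487
[... 1182 characters left out ...]
.4  53.2]
rnd side 1357 zmax75.3 rect [556.8 302.6  50.8 105.4  35.4] circ [550.2 298.   54.9]
sq w0 143 zmax46.1 rect [394.4 340.    9.4  24.8  75.8] circ [394.5 340.2  13.2]
sq w1 854 zmax89.7 rect [404.2 345.4  36.7  29.3  36.8] circ [401.7 348.1  19.2]
sq scene 310 zmax88.6 rect [396.8 342.9  25.6  37.4  39.4] circ [399.7 345.4  19.1]
sq side 820 zmax89.6 rect [398.5 354.2  36.9  27.   37.6] circ [400.2 352.1  19.3]
lng w0 5828 zmax85.9 rect [ 488.3 -137.7   46.8   57.2   68.5] circ [ 488.5 -138.1   35.9]
lng scene 1317 zmax85.5 rect [ 487.8 -140.4   52.9   56.4   69.1] circ [ 487.4 -140.3   36. ]
lng side 830 zmax84.1 rect [ 486.3 -135.4   51.7   56.6   65.2] circ [ 487.  -135.2   34.7]
```

```bash
python3 - <<'E'
from meas import *
from scipy.optimize import least_squares
S.update(tri=(430,155),rnd=(543,313),board=(495,27))
for k,c in S.items():
    for n,im,P in C:
        h=hsv(im);m=near(P,c,75)&(abs(P[...,2]-12)<5)
        m&= (h[...,0]>8)&(h[...,0]<25)&(h[...,1]>70) if k=="board" else omask(im)
        t=P[m]
        if len(t)<150: continue
        zt=np.percentile(t[:,2],75); t=t[abs(t[:,2]-zt)<1.8]
        g=t[:,:2].astype(np.float32);r=cv2.minAreaRect(g)
        print(k,n,len(t),"z%.1f"%zt,"rect",np.round([*r[0],*r[1],r[2]],1),end=" ")
        if k=="rnd":
            H=cv2.convexHull(g)[:,0]
            f=least_squares(lambda x:np.hypot(H[:,0]-x[0],H[:,1]-x[1])-45,[543,313],loss="soft_l1")
            print("circ",f.x.round(1),end="")
        if k=="tri":
            T=cv2.minEnclosingTriangle(g[:,None])[1].reshape(-1,2);print(T.round().tolist(),T.mean(0).round(1),[round(float(np.hypot(*(T[i]-T[i-1])))) for i in range(3)],end="")
        print()
def piece(c,lo,hi,r=60):
    for n,im,P in C[1:] if c[1]>0 else (C[0],*C[2:]):
        h=hsv(im);t=P[near(P,c,r)&(P[...,2]>lo)&(P[...,2]<hi)&(h[...,1]<90)]
        if len(t)<15: continue
        g=t[:,:2].astype(np.float32);q=cv2.minAreaRect(g);w,v=np.linalg.eigh(np.cov(g.T))
        print("  ",n,lo,hi,len(t),"mean",g.mean(0).round(1),"rect",np.round([*q[0],*q[1],q[2]],1),"pca",np.round(np.degrees(np.arctan2(v[1,1],v[0,1])),0),np.sqrt(w).round(1))
print("rabbit"); [piece((399,348),a,b,35) for a,b in((25,45),(45,60),(60,75),(78,95))]
print("house"); [piece((488,-138),a,b,50) for a,b in((20,48),(72,78.5))]
print("mugcup"); piece((545,312),68,80,60)
print("jar"); piece((435,155),30,56,40);piece((435,155),76,90,40)
im,P=C[1][1:];h=hsv(im)
m=near(P,(545,312),62)&(P[...,2]>66)&(P[...,2]<80)&(h[...,1]<90);g=P[m]
f=least_squares(lambda x:np.maximum(np.hypot(g[:,0]-x[0],g[:,1]-x[1])-26,0),g.mean(0)[:2]);print(f.x)
cv2.imwrite("pics/crop.png",cv2.resize(im[190:330,200:440,::-1],None,fx=3,fy=3))
E
```

```text
tri w0 728 z12.6 rect [436.3 121.   42.7  66.4  84.9] [[402.0, 101.0], [405.0, 145.0], [477.0, 139.0]] [428.2 128.4] [84, 44, 73]
tri w1 1848 z13.2 rect [453.6 155.4 110.3  95.2  85.7] [[503.0, 152.0], [402.0, 103.0], [410.0, 215.0]] [438.4 156.8] [112, 112, 112]
tri scene 212 z12.1 rect [425.7 141.6  97.7 102.9  54.6] [[398.0, 98.0], [409.0, 213.0], [500.0, 149.0]] [435.8 153.2] [114, 116, 112]
rnd w0 881 z12.5 rect [534.  288.1  38.4  87.   64.1] circ [546.1 312.1]
rnd w1 1505 z13.0 rect [540.3 305.2  73.7  86.3  49.7] circ [545.1 312. ]
rnd scene 221 z12.0 rect [537.7 299.5  70.   85.   55.2] circ [543.6 307.2]
rnd side 561 z13.9 rect [538.9 318.8  86.9  75.3  48.2] circ [543.7 313.6]
sq w0 209 z12.7 rect [370.7 351.9  37.2  19.4  80.1] 
sq w1 2057 z12.9 rect [398.1 348.5  76.1  75.7  78.3] 
sq scene 275 z12.1 rect [396.7 344.5  75.4  74.5  77.9] 
sq side 922 z13.8 rect [396.2 351.9  75.2  76.   77.8] 
lng w0 4114 z13.0 rect [ 491.4 -135.1  105.7   66.7   83.1] 
lng scene 570 z13.0 rect [ 488.5 -139.2  106.9   65.2   84. ] 
lng side 224 z13.0 rect [ 487.5 -132.2  108.1   64.9   82
[... 2202 characters left out ...]
0.3]
   side 68 80 284 mean [549.7 313.3] rect [550.8 311.2  49.4  53.3  34.7] pca 126.0 [14.3 19.8]
jar
   w1 30 56 114 mean [455.8 159.4] rect [448.9 158.   29.7  56.4  14.8] pca 105.0 [ 7.6 17.4]
   scene 30 56 328 mean [425.7 134.7] rect [429.2 139.7  32.4  55.4  62.8] pca 150.0 [ 6.6 16. ]
   side 30 56 485 mean [426.7 174.6] rect [429.1 168.   56.2  33.6  30.1] pca -153.0 [ 6.5 16. ]
   w1 76 90 161 mean [436.4 154.7] rect [435.6 154.7  12.4  12.3   0.5] pca 93.0 [3.2 3.3]
   scene 76 90 24 mean [434.9 150.5] rect [436.  150.9  12.2  10.    2.8] pca -136.0 [2.9 3.5]
   side 76 90 39 mean [434.7 158.1] rect [435.2 157.6  11.7  12.1  22.8] pca -137.0 [2.9 3.4]
[549.50205259 310.01405333]
```

View pics/crop.png

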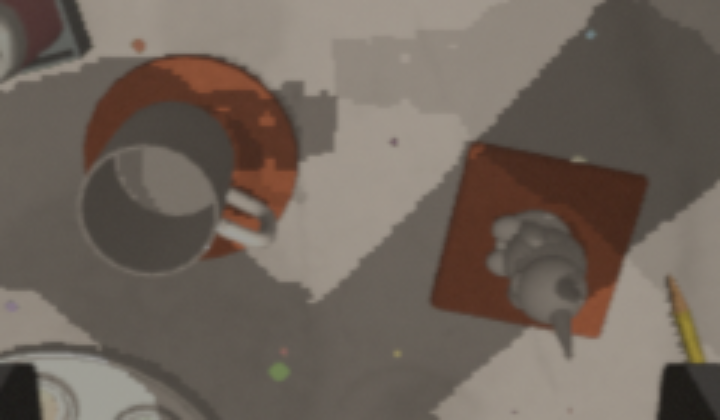

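The crop shows the mug's handle pointing toward -x (image right) at (245,220). The rabbit's feet point image-left at (500,250), so it faces +x and its ears lie side by side along y.

```bash
python3 - <<'E'
from meas import *
A=np.vstack([P[(np.isfinite(P).all(-1))] for n,im,P in C[2:]]+[P[:300][np.isfinite(P[:300]).all(-1)] for n,im,P in C[:2]])
print("max z (cols y=-200..400 step40)")
ys=range(-200,420,40);print("x/y",*ys)
for x in range(440,720,20):
    row=[]
    for y in ys:
        m=(abs(A[:,0]-x)<10)&(abs(A[:,1]-y)<20)&(A[:,2]<300);m[m]&=True
        row.append(int(np.percentile(A[m,2],97)) if m.sum()>10 else -1)
    print(x,row)
for n,im,P in C[1:]:
    h=hsv(im);d=P[...,:2]-np.array([550.5,309.8]);r=np.hypot(*np.moveaxis(d,-1,0))
    m=(r>29)&(r<52)&(P[...,2]>22)&(P[...,2]<70)&(h[...,1]<90)&(d[...,0]<10)
    t=d[m]
    if len(t): print(n,len(t),t.mean(0).round(1),np.degrees(np.arctan2(*t.mean(0)[::-1])).round(1),r[m].max().round(1))
E
```

```text
max z (cols y=-200..400 step40)
x/y -200 -160 -120 -80 -40 0 40 80 120 160 200 240 280 320 360 400
440 [1, 1, 2, 1, 1, 1, 12, 11, 68, 82, 61, 1, 1, 12, 13, 10]
460 [13, 68, 62, 13, 12, 13, 13, 13, 63, 69, 12, 1, 2, 2, 1, 2]
480 [13, 79, 78, 13, 13, 13, 13, 13, 4, 13, 1, 1, 2, 2, 1, 1]
500 [13, 75, 85, 13, 12, 13, 13, 13, 1, 13, 1, 1, 13, 54, 1, 2]
520 [13, 58, 63, 13, 12, 13, 13, 13, 1, 1, 1, 2, 60, 73, 13, 2]
540 [1, 1, 1, 1, 2, 13, 13, 13, 1, 1, 1, 2, 73, 74, 13, 2]
560 [1, 1, 1, 1, 1, 298, 1, 1, 1, 1, 1, 2, 73, 74, 13, 3]
580 [72, 1, 1, 1, 1, 297, 29, 29, 1, 1, 1, 21, 64, 74, 11, 10]
600 [73, 64, 1, 1, 1, 30, 30, 29, 30, 1, 79, 92, 83, 1, 1, 11]
620 [73, 64, 1, 1, 29, 27, 19, 19, 25, 29, 92, 97, 83, 1, 1, 10]
640 [73, 1, 1, 1, 29, 19, 134, 133, 20, 30, 84, 92, 90, 1, 1, 10]
660 [1, 1, 1, 29, 28, 293, 133, 130, 134, 26, 86, 97, 82, 1, 2, 9]
680 [1, 1, 1, 29, 19, 292, 126, 127, 134, 20, 72, 94, 93, 1, 1, 30]
700 [1, 1, 1, 29, 133, 134, 127, 127, 130, 134, 73, 97, 82, 1, 86, 95]
w1 178 [-35.3  14.5] 157.7 47.3
scene 83 [-29.4   2.2] 175.8 46.5
side 109 [-37.3  18.9] 153.1 48.7
```

drive_tool --plan '[[[-1, -2.75, -6, -10, -7.06], [-1, -2.75, -6, -10, -7.06], [-1, -2.75, -6, -10, -7.06], [-1, -2.75, -6, -10, -7.06], [-1, -2.75, -6, -10, -7.06], [-1, -2.75, -6, -10, -7.06], [-1, -2.75, -6, -10, -7.06], [-1, -2.75, -6, -10, -7.06], [-1, -2.75, -6, -10, -7.06], [-1, -2.75, -6, -10, -7.06], [-1, -2.75, -6, -10, -7.06], [-1, -2.75, -6, -10, -7.06], [-1, -2.75, -6, -10, -7.06], [-1, -2.75, -6, -10, -7.06], [-1, -2.75, -6, -10, -7.06], [-1, -2.75, -6, -10, -7.06], [-1, 0, 0, 0, 0], [-1, 0, 0, 0, 0]]]'

```text
clock: 2.95
position: [435.8, 152.8, 131.3]
ee_rot: [0.198, 0.98, -0.0, -0.0]
contact_force: [-0.2, -0.2, 0.6]
gripper_width: 85.4
grasp_force: 0.0
```

```bash
python3 - <<'E'
from h import *
s=read_state();R=Rn.from_quat(s["ee_rot"]).as_matrix()
print(s["position"],"yaxis deg",np.degrees(np.arctan2(R[1,1],R[0,1])),"xaxis",np.degrees(np.arctan2(R[1,0],R[0,0])),s["joints"])
E
```

```text
[435.78407909 152.80243608 131.34285836] yaxis deg 67.13890011136264 xaxis 157.13889023512576 [ 6.90756848e-01  2.15937504e-01 -5.20735833e-01  3.28300847e-04
 -8.35005552e-01 -2.66077518e+00]
```

drive_tool --plan '[[[-1, 0, 2.5, -19, 0], [-1, 0, 0, -19, 0], [-1, 0, 0, -19, 0], [-1, 0, 0, -19, 0], [-1, 0, 0, -19, 0], [-1, 0, 0, -18, 0], [-1, 0, 0, 0, 0], [-1, 0, 0, 0, 0], [1, 0, 0, 0, 0], [1, 0, 0, 0, 0], [1, 0, 0, 0, 0], [1, 0, 0, 0, 0], [1, 0, 0, 0, 0], [1, 0, 0, 0, 0], [1, 0, 0, 0, 0], [1, 0, 0, 0, 0], [1, 0, 0, 0, 0], [1, 0, 0, 0, 0]]]'

```text
clock: 4.45
position: [436.8, 157.1, 19.9]
ee_rot: [0.199, 0.98, 0.001, 0.001]
contact_force: [-1.4, -0.1, 5.3]
gripper_width: 53.3
grasp_force: 62.5
```

drive_tool --plan '[[[1, 0, 0, 10, 0], [1, 0, 0, 20, 0], [1, 0, 0, 20, 0], [1, 8, -16.6, 0, 0], [1, 8, -16.6, 0, 0], [1, 8, -16.6, 0, 0], [1, 8, -16.6, 0, 0], [1, 8, -16.6, 0, 0], [1, 8, -16.6, 0, 0], [1, 8, -16.6, 0, 0], [1, 8, -16.6, 0, 0], [1, 0, 0, 0, 0], [1, 0, 0, -20, 0], [1, 0, 0, -15, 0], [1, 0, 0, -8, 0], [1, 0, 0, -4, 0], [1, 0, 0, 0, 0], [1, 0, 0, 0, 0]]]'

```text
clock: 5.95
position: [500.4, 24.1, 21.8]
ee_rot: [0.199, 0.98, 0.0, 0.0]
contact_force: [0.0, 1.0, -0.8]
gripper_width: 53.7
grasp_force: 63.2
```

```bash
python3 - <<'E'
from h import *
im,d=get_image("scene");a=im[150:350,200:470,::-1]
im,d=get_image("side");b=im[150:350,200:470,::-1]
cv2.imwrite("pics/p1.png",cv2.resize(np.vstack([a,b]),None,fx=1.5,fy=1.5))
E
```

```text
(no output)
```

View pics/p1.png

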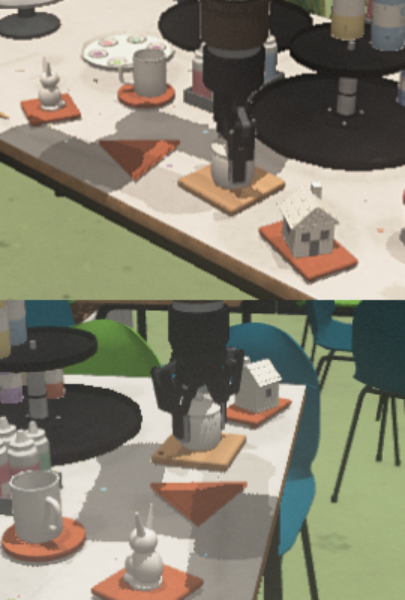

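The jar is upright, about 2 mm above the board, at crop (232,160) in the scene view. I lower it and release.

drive_tool --plan '[[[1, 0, 0, -2, 0], [1, 0, 0, 0, 0], [-1, 0, 0, 0, 0], [-1, 0, 0, 0, 0], [-1, 0, 0, 0, 0], [-1, 0, 0, 20, 0], [-1, 0, 0, 40, 0], [-1, 0, 0, 40, 0], [-1, 0, 0, 25, 0], [-1, -6, 25, 10, 2], [-1, -6, 25, 10, 2], [-1, -6, 25, 10, 2], [-1, -6, 25, 10, 2], [-1, -6, 25, 10, 2], [-1, -6, 25, 10, 2], [-1, -6, 25, 10, 2], [-1, -6, 25, 10, 2], [-1, -6, 25, 10, 1], [-1, 0, 0, 0, 0], [-1, 0, 0, 0, 0]]]'

```text
clock: 7.72
position: [445.7, 249.8, 234.6]
ee_rot: [0.051, 0.999, 0.0, 0.0]
contact_force: [-0.9, -0.3, -0.3]
gripper_width: 85.6
grasp_force: 0.0
```

```bash
cat > wl.py <<'E'
from meas import *
def look(tag):
    s=read_state();im,d=get_image("wrist");np.savez(f"pics/{tag}.npz",im=im,d=d,p=s["position"],q=s["ee_rot"]);cv2.imwrite(f"pics/{tag}.png",im[:,:,::-1])
    print(s["clock"],s["position"].round(1));return pts("wrist",dict(im=im,d=d),(s["position"],s["ee_rot"]))
def setter(im,P,c,k,r=75):
    h=hsv(im);m=near(P,c,r)&(abs(P[...,2]-12)<5)&omask(im);t=P[m]
    if len(t)<150:return print(k,"few")
    zt=np.percentile(t[:,2],75);t=t[abs(t[:,2]-zt)<1.8];g=t[:,:2].astype(np.float32);q=cv2.minAreaRect(g)
    print(k,len(t),"z%.1f"%zt,np.round([*q[0],*q[1],q[2]],1),"circ",np.round(np.hstack(cv2.minEnclosingCircle(g)),1),end="")
    if k=="tri": T=cv2.minEnclosingTriangle(g[:,None])[1].reshape(-1,2);print(T.mean(0),end="")
    print()
def piece(im,P,c,lo,hi,r=45):
    h=hsv(im);t=P[near(P,c,r)&(P[...,2]>lo)&(P[...,2]<hi)&(h[...,1]<90)]
    if len(t)<15:return print("few")
    g=t[:,:2].astype(np.float32);q=cv2.minAreaRect(g);print("  piece",lo,hi,len(t),g.mean(0).round(1),np.round([*q[0],*q[1],q[2]],1),"circ",np.round(np.hstack(cv2.minEnclosingCircle(g)),1))
E
python3 - <<'E'
from wl import *
im,P=look("w2")
for k,c in dict(tri=(437,156),sq=(397,348),rnd=(544,312)).items(): setter(im,P,c,k)
piece(im,P,(400,348),20,95,30);piece(im,P,(400,348),78,95,30);piece(im,P,(550,310),66,80,35);piece(im,P,(500,24),76,90)
E
```

```text
7.7167 [445.7 249.8 234.6]
tri 4694 z13.2 [429.1 144.4  95.4 111.2  55.8] circ [438.  157.6  63.6][437.68253 156.86574]
sq 4230 z13.0 [397.6 349.3  75.9  76.7  78. ] circ [397.7 348.6  52.4]
rnd 2041 z13.1 [537.6 310.8  75.   87.    8.5] circ [544.  311.8  44.2]
  piece 20 95 1316 [398.4 344.3] [400.5 346.4  26.3  37.7  64.1] circ [399.8 345.   18.9]
  piece 78 95 112 [398. 350.] [398.  347.9  23.1   5.1  84.1] circ [397.8 347.9  11.5]
  piece 66 80 685 [551.7 310.3] [551.  309.8  51.   50.8  20.7] circ [551.4 309.6  26.1]
  piece 76 90 163 [499.9  25.8] [500.5  25.   11.4  11.3  84.3] circ [500.5  24.7   6.3]
```

View pics/w2.png

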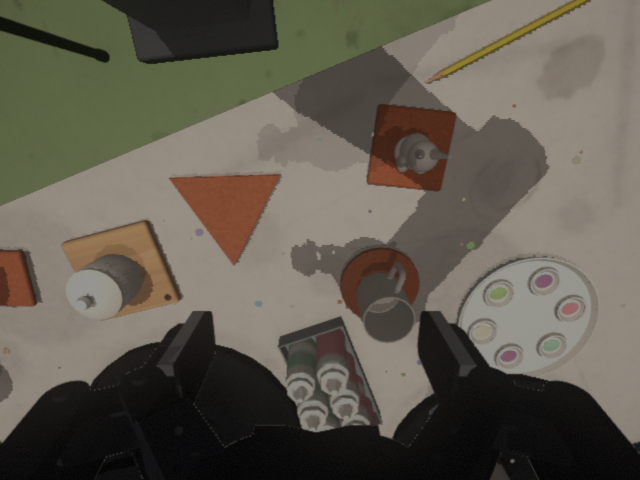

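The view shows the empty triangle at (228,215), the rabbit at (417,153), the mug at (385,310) and the jar parked on the board at (98,290).

drive_tool --plan '[[[-1, -4.6, 9.8, -11.5, 0], [-1, -4.6, 9.8, -11.5, 0], [-1, -4.6, 9.8, -11.5, 0], [-1, -4.6, 9.8, -11.5, 0], [-1, -4.6, 9.8, -11.5, 0], [-1, -4.6, 9.8, -11.5, 0], [-1, -4.6, 9.8, -11.5, 0], [-1, -4.6, 9.8, -11.5, 0], [-1, -4.6, 9.8, -11.5, 0], [-1, -4.6, 9.8, -11.5, 0], [-1, 0, 0, -25, 0], [-1, 0, 0, -25, 0], [-1, 0, 0, -20, 0], [-1, 0, 0, -15, 0], [-1, 0, 0, -8, 0], [-1, 0, 0, -4, 0], [-1, 0, 0, 0, 0], [-1, 0, 0, 0, 0]]]'

```text
clock: 9.27
position: [400.5, 346.7, 22.9]
ee_rot: [0.052, 0.999, 0.0, 0.0]
contact_force: [0.1, 0.1, 0.1]
gripper_width: 85.3
grasp_force: 0.0
```

drive_tool --plan '[[[-1, -0.5, 1, 0, 0], [1, 0, 0, 0, 0], [1, 0, 0, 0, 0], [1, 0, 0, 0, 0], [1, 0, 0, 0, 0], [1, 0, 0, 0, 0], [1, 0, 0, 0, 0], [1, 0, 0, 0, 0], [1, 0, 0, 0, 0], [1, 0, 0, 0, 0], [1, 0, 0, 0, 0]]]'

```text
clock: 10.18
position: [399.7, 348.1, 23.0]
ee_rot: [0.052, 0.999, 0.0, 0.0]
contact_force: [-1.1, -0.2, 6.0]
gripper_width: 33.0
grasp_force: 59.4
```

drive_tool --plan '[[[1, 0, 0, 5, 0], [1, 0, 0, 10, 0], [1, 0, 0, 15, 0], [1, 0, 0, 10, 0], [1, 0, 0, 0, 0]]]'

```text
clock: 10.6
position: [400.5, 349.1, 64.9]
ee_rot: [0.052, 0.999, 0.002, 0.001]
contact_force: [0.3, 0.3, -0.5]
gripper_width: 32.5
grasp_force: 59.7
```

```bash
python3 - <<'E'
from h import *
im,d=get_image("side");cv2.imwrite("pics/p2.png",cv2.resize(im[180:380,200:420,::-1],None,fx=2.5,fy=2.5))
E
```

```text
(no output)
```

View pics/p2.png

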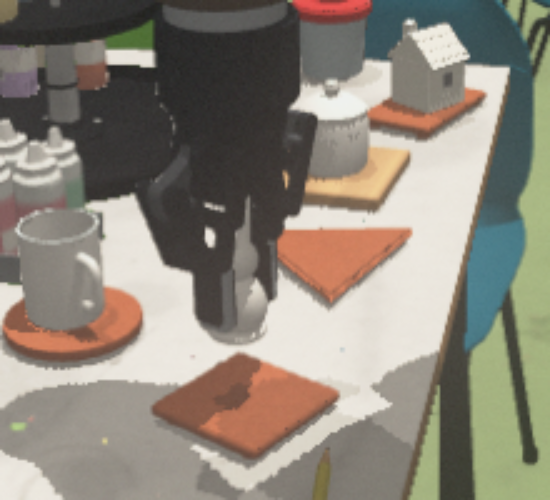

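The rabbit is held upright, clear of the square setter, at crop (240,310).

drive_tool --plan '[[[1, 3.8, -19.1, 0, 0], [1, 3.8, -19.1, 0, 0], [1, 3.8, -19.1, 0, 0], [1, 3.8, -19.1, 0, 0], [1, 3.8, -19.1, 0, 0], [1, 3.8, -19.1, 0, 0], [1, 3.8, -19.1, 0, 0], [1, 3.8, -19.1, 0, 0], [1, 3.8, -19.1, 0, 0], [1, 3.8, -19.1, 0, 0], [1, 0, 0, 0, 0], [1, 0, 0, -15, 0], [1, 0, 0, -12, 0], [1, 0, 0, -7, 0], [1, 0, 0, -3, 0], [1, 0, 0, 0, 0], [1, 0, 0, 0, 0]]]'

```text
clock: 12.07
position: [437.6, 157.1, 25.4]
ee_rot: [0.052, 0.999, -0.0, 0.0]
contact_force: [0.5, 0.2, -0.1]
gripper_width: 32.9
grasp_force: 59.7
```

drive_tool --plan '[[[1, 0, 0, -1.5, 0], [1, 0, 0, 0, 0], [1, 0, 0, 0, 0], [1, 0, 0, -1, 0], [1, 0, 0, 0, 0], [1, 0, 0, 0, 0]]]'

```text
clock: 12.57
position: [437.8, 156.9, 23.1]
ee_rot: [0.052, 0.999, 0.0, 0.0]
contact_force: [0.6, -0.2, 1.4]
gripper_width: 32.9
grasp_force: 59.8
```

drive_tool --plan '[[[-1, 0, 0, 0, 0], [-1, 0, 0, 0, 0], [-1, 0, 0, 0, 0], [-1, 0, 0, 0, 0], [-1, 0, 0, 15, 0], [-1, 0, 0, 35, 0], [-1, 0, 0, 40, 0], [-1, 0, 0, 40, 0], [-1, 3, -20, 10, -2], [-1, 3, -20, 10, -2], [-1, 3, -20, 10, -2], [-1, 3, -20, 10, -2], [-1, 3, -20, 10, -2], [-1, 3, -20, 10, -2], [-1, 3, -20, 10, -2], [-1, 3, -20, 10, -2], [-1, 0, -20, 0, 0], [-1, 0, -20, 0, 0], [-1, 0, 0, 0, 0], [-1, 0, 0, 0, 0]]]'

```text
clock: 14.23
position: [461.2, -43.9, 232.6]
ee_rot: [0.191, 0.981, 0.0, -0.0]
contact_force: [0.6, -0.7, -0.5]
gripper_width: 85.3
grasp_force: 0.0
```

```bash
python3 - <<'E'
from wl import *
im,P=look("w3")
for k,c in dict(tri=(437,156),lng=(489,-136)).items(): setter(im,P,c,k)
piece(im,P,(438,157),20,95,30);piece(im,P,(438,157),78,95,30);piece(im,P,(488,-138),20,80);piece(im,P,(488,-138),72,79);piece(im,P,(500,24),76,90)
E
```

```text
14.2333 [461.2 -43.9 232.6]
tri 4433 z12.9 [453.8 154.2 111.4  97.2  85.6] circ [438.1 155.4  64.4][438.29672 155.71643]
lng 2456 z13.2 [ 489.8 -135.   106.3   66.2   83.1] circ [ 488.8 -134.7   60.5]
  piece 20 95 1965 [436.2 151.1] [438.5 154.   29.3  38.3  72.8] circ [439.3 155.7  19.6]
  piece 78 95 183 [436.1 158.5] [436.2 156.7  26.1   5.5  82.8] circ [435.8 156.7  13. ]
  piece 20 80 3075 [ 481.3 -132.2] [ 488.2 -137.8   46.8   56.9   68.7] circ [ 487.9 -137.7   35.8]
  piece 72 79 853 [ 486.6 -136.1] [ 487.6 -137.3   47.7   25.6   58.8] circ [ 488.  -137.3   24.4]
  piece 76 90 166 [500.   23.5] [500.7  23.6  11.2  12.2  22.4] circ [501.4  23.8   6.7]
```

View pics/w3.png

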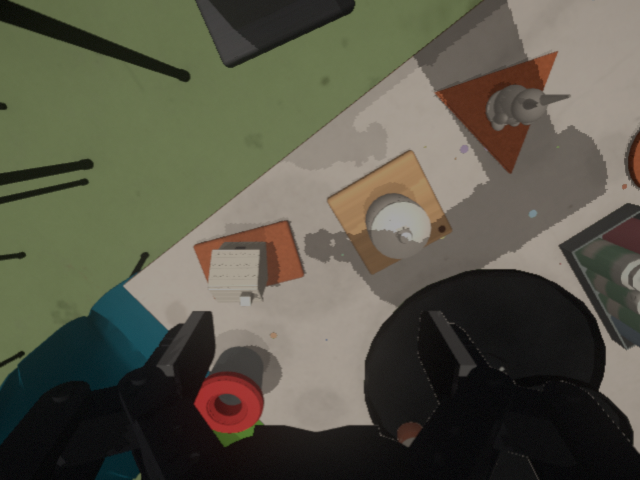

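The rabbit is upright in the middle of the triangle at (515,105). The house is at (238,272) on the oblong setter, and nothing crowds it.

drive_tool --plan '[[[-1, 2.7, -9.4, -12, 0], [-1, 2.7, -9.4, -12, 0], [-1, 2.7, -9.4, -12, 0], [-1, 2.7, -9.4, -12, 0], [-1, 2.7, -9.4, -12, 0], [-1, 2.7, -9.4, -12, 0], [-1, 2.7, -9.4, -12, 0], [-1, 2.7, -9.4, -12, 0], [-1, 2.7, -9.4, -12, 0], [-1, 2.7, -9.4, -12, 0], [-1, 0, 0, 0, 0], [-1, 0, 0, -25, 0], [-1, 0, 0, -25, 0], [-1, 0, 0, -20, 0], [-1, 0, 0, -12, 0], [-1, 0, 0, -8, 0], [-1, 0, 0, -2, 0], [-1, 0, 0, 0, 0], [-1, 0, 0, 0, 0]]]'

```text
clock: 15.87
position: [489.4, -136.9, 21.7]
ee_rot: [0.19, 0.982, 0.0, 0.001]
contact_force: [-0.2, -0.8, 0.4]
gripper_width: 85.4
grasp_force: 0.0
```

drive_tool --plan '[[[1, 0, 0, 0, 0], [1, 0, 0, 0, 0], [1, 0, 0, 0, 0], [1, 0, 0, 0, 0], [1, 0, 0, 0, 0], [1, 0, 0, 0, 0], [1, 0, 0, 0, 0], [1, 0, 0, 0, 0], [1, 0, 0, 0, 0], [1, 0, 0, 0, 0]]]'

```text
clock: 16.7
position: [489.1, -137.3, 21.6]
ee_rot: [0.19, 0.982, 0.0, 0.001]
contact_force: [-0.3, 0.9, 5.9]
gripper_width: 45.3
grasp_force: 61.3
```

drive_tool --plan '[[[1, 0, 0, 8, 0], [1, 0, 0, 30, 0], [1, 0, 0, 40, 0], [1, 0, 0, 40, 0], [1, -6.5, 34.7, 0, 0.7], [1, -6.5, 34.7, 0, 0.7], [1, -6.5, 34.7, 0, 0.7], [1, -6.5, 34.7, 0, 0.7], [1, -6.5, 34.7, 0, 0.7], [1, -6.5, 34.7, 0, 0.7], [1, -6.5, 34.7, 0, 0.7], [1, -6.5, 34.7, 0, 0.7], [1, -6.5, 34.7, 0, 0.7], [1, -6.5, 34.7, 0, 0.7], [1, -6.5, 34.7, 0, 0.7], [1, -6.5, 34.7, 0, 0.7], [1, -6.5, 34.7, 0, 0.7], [1, -6.5, 34.7, 0, 0.7], [1, 0, 0, 0, 0], [1, 0, 0, 0, 0]]]'

```text
clock: 18.37
position: [396.6, 349.8, 138.3]
ee_rot: [0.105, 0.995, -0.001, -0.0]
contact_force: [-0.5, -0.2, -0.8]
gripper_width: 45.6
grasp_force: 61.4
```

drive_tool --plan '[[[1, 1.5, -0.5, -20, 0], [1, 0, 0, -30, 0], [1, 0, 0, -30, 0], [1, 0, 0, -18, 0], [1, 0, 0, -10, 0], [1, 0, 0, -5, 0], [1, 0, 0, 0, 0], [1, 0, 0, 0, 0]]]'

```text
clock: 19.03
position: [399.6, 348.3, 26.7]
ee_rot: [0.106, 0.994, 0.001, 0.0]
contact_force: [0.1, 0.2, -1.0]
gripper_width: 45.2
grasp_force: 61.4
```

drive_tool --plan '[[[1, -1, 0.5, -3, 0], [1, 0, 0, 0, 0], [1, 0, 0, -1.5, 0], [1, 0, 0, 0, 0], [1, 0, 0, 0, 0]]]'

```text
clock: 19.45
position: [398.0, 348.7, 21.6]
ee_rot: [0.106, 0.994, 0.0, 0.0]
contact_force: [-0.2, 1.0, 0.7]
gripper_width: 45.3
grasp_force: 61.4
```

drive_tool --plan '[[[-1, 0, 0, 0, 0], [-1, 0, 0, 0, 0], [-1, 0, 0, 0, 0], [-1, 0, 0, 0, 0], [-1, 0, 0, 15, 0], [-1, 0, 0, 35, 0], [-1, 0, 0, 40, 0], [-1, 0, 0, 40, 0], [-1, 9, -8, 10, -1.5], [-1, 9, -8, 10, -1.5], [-1, 9, -8, 10, -1.5], [-1, 9, -8, 10, -1.5], [-1, 9, -8, 10, -1.5], [-1, 9, -8, 10, -1.5], [-1, 9, -8, 10, -1.5], [-1, 9, -8, 10, -0.5], [-1, 0, 0, 0, 0], [-1, 0, 0, 0, 0]]]'

```text
clock: 20.95
position: [470.2, 284.3, 231.5]
ee_rot: [0.201, 0.98, 0.0, 0.0]
contact_force: [0.6, -0.3, -1.2]
gripper_width: 85.8
grasp_force: 0.0
```

```bash
python3 - <<'E'
from wl import *
im,P=look("w4")
for k,c in dict(sq=(398,349),rnd=(544,312)).items(): setter(im,P,c,k)
piece(im,P,(398,349),20,90);piece(im,P,(398,349),72,79);piece(im,P,(550,310),66,80,35)
h=hsv(im);d=P[...,:2]-np.array([550.8,309.8]);r=np.hypot(*np.moveaxis(d,-1,0))
for lo,hi in((22,70),(50,70),(30,50)):
    m=(r>29)&(r<52)&(P[...,2]>lo)&(P[...,2]<hi)&(h[...,1]<90)&(d[...,0]<10)&(d[...,1]>-25);t=d[m]
    if len(t):print(len(t),t.mean(0),np.degrees(np.arctan2(*t.mean(0)[::-1])),r[m].max())
E
```

```text
20.95 [470.2 284.3 231.5]
sq 2300 z13.0 [397.8 349.4  76.2  76.8  78.3] circ [397.6 349.6  52.4]
rnd 2343 z13.1 [537.2 312.4  87.5  74.5  84.8] circ [543.9 311.9  44.1]
  piece 20 90 4109 [397.1 348.3] [397.8 348.6  46.4  56.8  77.7] circ [397.6 348.9  35.5]
  piece 72 79 1276 [397.4 348.1] [400.  348.1  45.8  26.6  75.6] circ [398.  348.8  24.4]
  piece 66 80 680 [552.2 310.4] [551.3 310.2  51.2  50.6  18.4] circ [548.7 313.9  30.1]
235 [-35.87297936  15.61428736] 156.47814656433724 47.70543400713678
163 [-35.78332154  15.88310079] 156.06505751247542 47.17374723115389
68 [-36.44742096  15.27446053] 157.26231620572486 47.70543400713678
```

View pics/w4.png

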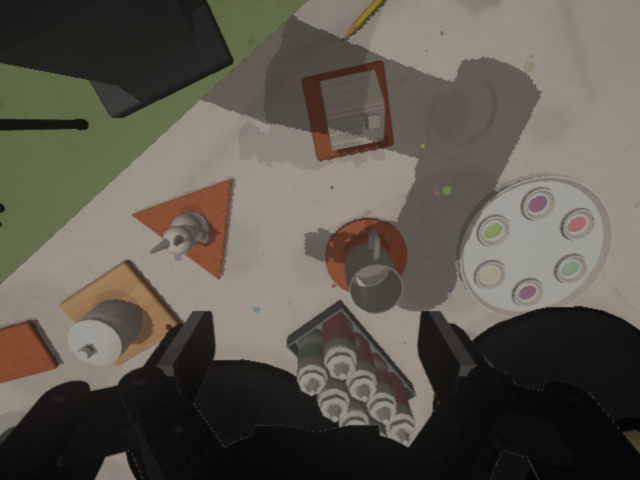

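The house is centred and squared on its setter at (350,108). The mug is at (373,282), with the rack 15–20 mm clear of the gripper body when it grips at 67°.

drive_tool --plan '[[[-1, 8.1, 2.6, -11, 0], [-1, 8.1, 2.6, -11, 0], [-1, 8.1, 2.6, -11, 0], [-1, 8.1, 2.6, -11, 0], [-1, 8.1, 2.6, -11, 0], [-1, 8.1, 2.6, -11, 0], [-1, 8.1, 2.6, -11, 0], [-1, 8.1, 2.6, -11, 0], [-1, 8.1, 2.6, -11, 0], [-1, 8.1, 2.6, -11, 0], [-1, 0, 0, 0, 0], [-1, 0, 0, -25, 0], [-1, 0, 0, -25, 0], [-1, 0, 0, -20, 0], [-1, 0, 0, -15, 0], [-1, 0, 0, -10, 0], [-1, 0, 0, -3, 0], [-1, 0, 0, 0, 0], [-1, 0, 0, 0, 0]]]'

```text
clock: 22.58
position: [551.6, 311.0, 24.4]
ee_rot: [0.201, 0.98, 0.001, 0.001]
contact_force: [0.7, 0.1, -0.7]
gripper_width: 85.2
grasp_force: 0.0
```

drive_tool --plan '[[[1, 0, 0, 0, 0], [1, 0, 0, 0, 0], [1, 0, 0, 0, 0], [1, 0, 0, 0, 0], [1, 0, 0, 0, 0], [1, 0, 0, 0, 0], [1, 0, 0, 0, 0], [1, 0, 0, 0, 0], [1, 0, 0, 0, 0], [1, 0, 0, 0, 0]]]'

```text
clock: 23.42
position: [551.7, 311.1, 24.6]
ee_rot: [0.2, 0.98, 0.001, 0.001]
contact_force: [-1.0, 0.7, 5.9]
gripper_width: 50.1
grasp_force: 62.9
```

drive_tool --plan '[[[1, 0, 0, 8, 0], [1, 0, 0, 30, 0], [1, 0, 0, 41, 0], [1, 0, 0, 41, 0], [1, -3.8, -27.2, 0, 6.6], [1, -3.8, -27.2, 0, 6.6], [1, -3.8, -27.2, 0, 6.6], [1, -3.8, -27.2, 0, 6.6], [1, -3.8, -27.2, 0, 6.6], [1, -3.8, -27.2, 0, 6.6], [1, -3.8, -27.2, 0, 6.6], [1, -3.8, -27.2, 0, 6.6], [1, -3.8, -27.2, 0, 6.6], [1, -3.8, -27.2, 0, 6.6], [1, -3.8, -27.2, 0, 6.6], [1, -3.8, -27.2, 0, 6.6], [1, -3.8, -27.2, 0, 6.6], [1, -3.8, -27.2, 0, 6.6], [1, -3.8, -27.2, 0, 6.6], [1, -3.8, -27.2, 0, 6.6]]]'

```text
clock: 25.08
position: [488.9, -125.8, 143.0]
ee_rot: [-0.661, 0.75, 0.001, -0.0]
contact_force: [-0.1, 0.1, -1.7]
gripper_width: 50.3
grasp_force: 62.9
```

drive_tool --plan '[[[1, 0, 0, 0, 0], [1, 0, 0, 0, 0]]]'

```text
clock: 25.25
position: [489.1, -125.8, 142.8]
ee_rot: [-0.657, 0.753, 0.001, -0.0]
contact_force: [-0.4, 0.6, -1.3]
gripper_width: 50.2
grasp_force: 62.8
```

drive_tool --plan '[[[1, 1, 1.2, -20, 0], [1, 0, 0, -30, 0], [1, 0, 0, -30, 0], [1, 0, 0, -20, 0], [1, 0, 0, -10, 0], [1, 0, 0, -5, 0], [1, 0, 0, 0, 0], [1, 0, 0, 0, 0]]]'

```text
clock: 25.92
position: [492.1, -123.2, 29.1]
ee_rot: [-0.659, 0.752, -0.001, 0.001]
contact_force: [0.8, -0.0, -1.9]
gripper_width: 50.2
grasp_force: 62.8
```

drive_tool --plan '[[[1, 0, 0, -1, 0], [1, 0, 0, 0, 0], [1, 0, 0, 0, 0]]]'

```text
clock: 26.17
position: [491.8, -123.4, 28.2]
ee_rot: [-0.659, 0.752, -0.001, 0.001]
contact_force: [0.2, 0.7, -1.1]
gripper_width: 49.9
grasp_force: 62.8
```

drive_tool --plan '[[[1, -1.2, -1, -2.5, 0], [1, 0, 0, 0, 0], [1, 0, 0, -1, 0], [1, 0, 0, 0, 0], [1, 0, 0, 0, 0]]]'

```text
clock: 26.58
position: [489.7, -124.6, 24.5]
ee_rot: [-0.659, 0.752, 0.0, -0.0]
contact_force: [-2.7, 0.7, 5.4]
gripper_width: 50.1
grasp_force: 63.4
```

drive_tool --plan '[[[-1, 0, 0, 0, 0], [-1, 0, 0, 0, 0], [-1, 0, 0, 0, 0], [-1, 0, 0, 0, 0], [-1, 0, 0, 15, 0], [-1, 0, 0, 35, 0], [-1, 0, 0, 40, 0], [-1, 0, 0, 40, 0], [-1, -2.4, 6.8, 6, -7.1], [-1, -2.4, 6.8, 6, -7.1], [-1, -2.4, 6.8, 6, -7.1], [-1, -2.4, 6.8, 6, -7.1], [-1, -2.4, 6.8, 6, -7.1], [-1, -2.4, 6.8, 6, -7.1], [-1, -2.4, 6.8, 6, -7.1], [-1, -2.4, 6.8, 6, -7.1], [-1, -2.4, 6.8, 6, -7.1], [-1, -2.4, 6.8, 6, -7.1], [-1, -2.4, 6.8, 6, -7.1], [-1, -2.4, 6.8, 6, -7.1]]]'

```text
clock: 28.25
position: [460.9, -42.6, 225.9]
ee_rot: [0.027, 1.0, 0.0, -0.0]
contact_force: [-0.2, 0.0, 0.0]
gripper_width: 85.4
grasp_force: 0.0
```

drive_tool --plan '[[[-1, 0, 0, 0, -7], [-1, 0, 0, 0, -7], [-1, 0, 0, 0, -6], [-1, 0, 0, 0, 0], [-1, 0, 0, 0, 0]]]'

```text
clock: 28.67
position: [461.1, -42.9, 225.7]
ee_rot: [0.196, 0.981, -0.0, -0.0]
contact_force: [-0.3, -0.4, 0.2]
gripper_width: 85.5
grasp_force: 0.0
```

```bash
python3 - <<'E'
from wl import *
im,P=look("w5")
setter(im,P,(489,-136),"lng")
piece(im,P,(490,-125),66,80);piece(im,P,(489,-136),20,80,55);piece(im,P,(500,24),76,90)
E
```

```text
28.6667 [461.1 -42.9 225.7]
lng 2509 z13.1 [ 489.6 -135.2  106.4   66.1   83.2] circ [ 489.7 -135.    60.7]
  piece 66 80 704 [ 489.8 -124.7] [ 489.2 -123.1   50.6   51.4   37.4] circ [ 488.2 -127.6   30.2]
  piece 20 80 2834 [ 489.8 -127.6] [ 491.8 -130.3   50.8   67.2   22.2] circ [ 486.6 -133.5   36.4]
  piece 76 90 175 [499.9  23.5] [500.5  23.6  11.4  12.   23.1] circ [501.1  23.7   6.5]
```

View pics/w5.png

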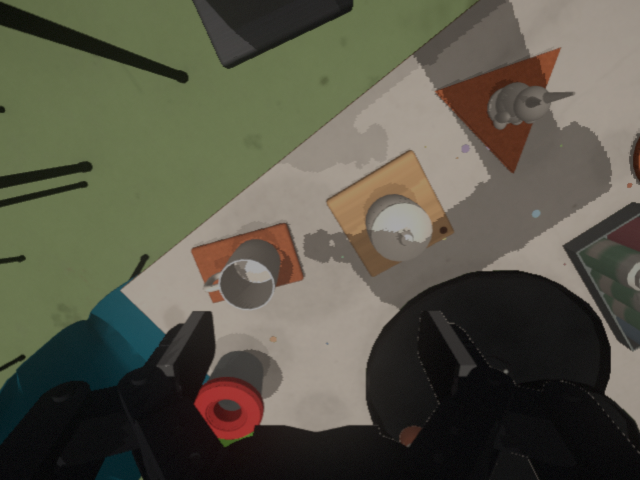

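The mug is upright and centred on the oblong setter, with its cup at (250,270). The jar is at (398,225) on the board.

drive_tool --plan '[[[-1, 3.9, 6.7, -11, 0], [-1, 3.9, 6.7, -11, 0], [-1, 3.9, 6.7, -11, 0], [-1, 3.9, 6.7, -11, 0], [-1, 3.9, 6.7, -11, 0], [-1, 3.9, 6.7, -11, 0], [-1, 3.9, 6.7, -11, 0], [-1, 3.9, 6.7, -11, 0], [-1, 3.9, 6.7, -11, 0], [-1, 3.9, 6.7, -11, 0], [-1, 0, 0, 0, 0], [-1, 0, 0, -25, 0], [-1, 0, 0, -25, 0], [-1, 0, 0, -20, 0], [-1, 0, 0, -15, 0], [-1, 0, 0, -9, 0], [-1, 0, 0, -3, 0], [-1, 0, 0, 0, 0], [-1, 0, 0, 0, 0]]]'

```text
clock: 30.3
position: [500.9, 24.3, 19.6]
ee_rot: [0.197, 0.98, 0.0, 0.001]
contact_force: [0.4, 0.2, -0.5]
gripper_width: 85.5
grasp_force: 0.0
```

drive_tool --plan '[[[1, 0, 0, 0, 0], [1, 0, 0, 0, 0], [1, 0, 0, 0, 0], [1, 0, 0, 0, 0], [1, 0, 0, 0, 0], [1, 0, 0, 0, 0], [1, 0, 0, 0, 0], [1, 0, 0, 0, 0], [1, 0, 0, 0, 0], [1, 0, 0, 0, 0]]]'

```text
clock: 31.13
position: [500.9, 24.3, 20.0]
ee_rot: [0.197, 0.98, 0.0, 0.001]
contact_force: [-0.9, -0.3, 5.9]
gripper_width: 53.2
grasp_force: 63.3
```

drive_tool --plan '[[[1, 0, 0, 8, 0], [1, 0, 0, 30, 0], [1, 0, 0, 41, 0], [1, 0, 0, 41, 0], [1, 4.3, 28.7, 0, 0], [1, 4.3, 28.7, 0, 0], [1, 4.3, 28.7, 0, 0], [1, 4.3, 28.7, 0, 0], [1, 4.3, 28.7, 0, 0], [1, 4.3, 28.7, 0, 0], [1, 4.3, 28.7, 0, 0], [1, 4.3, 28.7, 0, 0], [1, 4.3, 28.7, 0, 0], [1, 4.3, 28.7, 0, 0], [1, 0, 0, 0, 0], [1, 0, 0, 0, 0]]]'

```text
clock: 32.47
position: [542.6, 312.3, 138.3]
ee_rot: [0.196, 0.981, -0.0, -0.0]
contact_force: [0.0, 0.6, -1.7]
gripper_width: 53.2
grasp_force: 63.5
```

drive_tool --plan '[[[1, 0, 0, -20, 0], [1, 0, 0, -30, 0], [1, 0, 0, -30, 0], [1, 0, 0, -20, 0], [1, 0, 0, -10, 0], [1, 0, 0, -5, 0], [1, 0, 0, 0, 0], [1, 0, 0, 0, 0]]]'

```text
clock: 33.13
position: [544.0, 311.3, 25.1]
ee_rot: [0.197, 0.98, 0.001, 0.001]
contact_force: [-0.5, 0.8, -1.6]
gripper_width: 53.3
grasp_force: 63.5
```

drive_tool --plan '[[[1, 0.3, 0.3, -3.5, 0], [1, 0, 0, 0, 0], [1, 0, 0, -1, 0], [1, 0, 0, 0, 0], [1, 0, 0, 0, 0]]]'

```text
clock: 33.55
position: [543.8, 311.8, 20.0]
ee_rot: [0.197, 0.98, 0.001, 0.0]
contact_force: [0.2, 0.9, 1.2]
gripper_width: 53.5
grasp_force: 63.8
```

Touching down; release, retreat and take a final look.

drive_tool --plan '[[[-1, 0, 0, 0, 0], [-1, 0, 0, 0, 0], [-1, 0, 0, 0, 0], [-1, 0, 0, 0, 0], [-1, 0, 0, 15, 0], [-1, 0, 0, 35, 0], [-1, 0, 0, 40, 0], [-1, 0, 0, 40, 0], [-1, -10, -8, 10, 0], [-1, -10, -8, 10, 0], [-1, -10, -8, 10, 0], [-1, -10, -8, 10, 0], [-1, -10, -8, 10, 0], [-1, -10, -8, 10, 0], [-1, -10, -8, 10, 0], [-1, -10, -8, 10, 0], [-1, -10, -8, 10, 0], [-1, 0, 0, 0, 0], [-1, 0, 0, 0, 0]]]'

```text
clock: 35.13
position: [453.5, 239.5, 240.1]
ee_rot: [0.197, 0.98, 0.001, 0.001]
contact_force: [-0.2, -0.3, 0.1]
gripper_width: 85.5
grasp_force: 0.0
```

```bash
python3 - <<'E'
from wl import *
im,P=look("w6")
setter(im,P,(544,312),"rnd");piece(im,P,(544,312),76,90);piece(im,P,(544,312),25,75,40);setter(im,P,(398,349),"sq");piece(im,P,(398,349),20,90)
setter(im,P,(438,157),"tri");piece(im,P,(438,157),20,95,30)
im,d=get_image("scene");cv2.imwrite("pics/p9.png",im[:,:,::-1])
E
```

```text
35.1333 [453.5 239.5 240.1]
rnd 1850 z13.1 [536.9 310.1  72.1  87.6  11.3] circ [544.  311.6  44.1]
  piece 76 90 147 [542.8 311.2] [543.5 311.3  11.2  11.8  22.8] circ [543.8 311.5   6.5]
  piece 25 75 2832 [536.1 309.7] [543.6 311.   55.1  55.8  73.4] circ [543.7 311.3  28.3]
sq 1988 z13.0 [397.6 348.9  76.2  76.7  78.2] circ [397.6 348.9  52.5]
  piece 20 90 4281 [396.3 345.7] [397.7 348.2  46.2  56.5  77.8] circ [398.1 348.4  35.3]
tri 3199 z13.2 [453.  156.1 111.8  95.9  85.7] circ [436.9 157.4  64.1][437.66635 157.09978]
  piece 20 95 1152 [435.3 161.8] [438.9 159.7  38.5  26.6  12.3] circ [439.1 158.9  19.3]
```

View pics/p9.png

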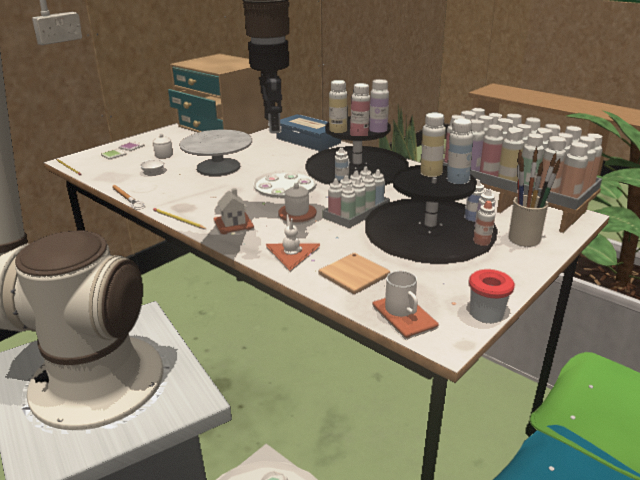

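The final view shows the jar on the round setter (297,200), the house on the square (233,212), the rabbit on the triangle (291,240) and the mug on the oblong (402,295). All are upright and centred, and the board is empty.

```bash
python3 -c "
from bench import *
print(job_done())"
```

```text
the job is handed in; nothing more can be done
None
```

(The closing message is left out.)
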